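# Set the wheel-bearing adjuster with the T-key

## Task

Set the bearing play on the wheel hub: take the T-handled key out of the wooden tool block, put its blade fully down into the slot of the adjuster on top of the hub, turn it clockwise (seen from above) until it seats against its stop, then back it off a quarter turn. Finish while still holding the key there in the gripper, upright, blade in the slot and the adjuster a quarter turn back from seated; do not let go. Do not knock over or shove away the grease tin or the nut driver.

Things in the scene. Friction and masses are not known exactly. Their poses are not given: they have to be found in the camera images.
- key_grip (a point): plain steel T-key, begins upright in the tool block: straight bar handle 70 mm long, 12 wide, 14 high, across the top of a 10 mm round shank with a flat blade at its foot; 102 mm tall, about 0.16 kg. This point is the centre of the bar, on the key's axis; x runs along the bar and along the blade, z up. The bar's centre stands 55 mm above the block's top
- key_tip (a point): foot of the T-key: centre of the blade's lower face, 95 mm below the centre of the bar; same axes. The blade is 22 mm long (along the bar), 7 mm thick, 16 mm high, lower edges rounded 2.5 mm
- adjuster_slot (a point): centre of the mouth of the adjuster's slot, on the turning axis, 86 mm above the work surface. The slot is straight, 24 mm long, 9 wide, 13.5 deep, open upward; x of this point runs along the slot and turns with the adjuster, z up. The key fits either way round, with about 1 mm of room each side (about 0.09 rad of turning play each way)
- adjuster (a joint): turning of the adjuster about its vertical axis, rad: 0 = seated on its hard stop (fully clockwise seen from above), growing as it is turned back anticlockwise seen from above, up to 2.8. It starts somewhere from 0.5 to 1.1. It drags with about 0.12 N m and stays where it is left
- block: wooden tool block 140 x 70 x 60 mm, fixed to the bench; origin at the centre of its underside, x along its 140 mm. The key stands 32 mm along -x from its middle, with its bar along the block's x, its foot 40 mm down in a hole of about 25 x 13.5 mm
- driver: nut driver with a round black handle 24 mm across and 55 mm long, 103 mm tall, standing loose in the other hole of the block, 38 mm along +x from its middle, reaching 63 mm above the block's top; origin at its foot, 20 mm above the work surface. To be left alone
- grease_tin: round tin 60 mm across and 55 mm high, standing between hub and block; origin at the centre of its underside. To be left alone
- hub: dark steel wheel hub fixed to the bench: flange 140 mm across, its top 41 mm up, with five upright studs reaching 65 mm above the surface; a nose 66 mm across carries the adjuster, a plain steel disc 42 mm across. Origin at the centre of its underside; x is the slot's direction when the adjuster is seated
There are look-alikes about, which are no part of the job. What is shaped like the part that bears key_grip but blue, pink or purple is not meant.

How it is judged:
By the outcome, as a careful person would: the job done as asked, in the order asked, and still so for the second after the job is handed in, while the arm keeps its last pose, push and grip.
It also fails if it takes over 45 s, if anything falls off the work surface, if the arm or the gripper's body presses on something with over 40 N, if the wrist force passes 120 N, or if a joint passes its speed limit or range.

## Robot

A 7-joint arm with a two-finger parallel gripper is mounted at the origin on the work surface. World frame = base frame: x ahead of the robot, y to its left, z up, the work surface at z = 0. Lengths are in m, angles in rad, forces in N, time in s.
With the tool pointing down it reaches from about 0.425 to 0.925 m from the base axis. Payload 6.8 kg.
Tool frame: the origin (TCP) lies midway between the tips of the shut fingers; the grasp point (between the pads) lies 19 mm behind it; z points along the fingers, y is the line along which they close (so a half turn about z gives the same grasp; the last joint's range is limited). The gripper opens to 85 mm and grips with 20 to 120 N. Pads are 22 mm wide; open, the fingers measure 114 mm over their backs; the gripper's body (76 mm by 85 mm) begins 54 mm behind the grasp point. The pads swing forward as they close: fully open they stand 13 mm farther back than shut.
Start: joints at [-1.411, 0.477, 0.022, 1.555, -0.011, 1.109, -0.083], TCP at [0.179, 0.651, 0.231] pointing down, gripper open.
Joint ranges: [-2.96, 2.96], [-0.34, 2.1], [-1.41, 1.46], [0.24, 2.44], [-1.37, 4.51], [0.17, 1.92], [-2.96, 2.96]. Speed limits (rad/s): [2.39, 2.39, 3.14, 3.14, 3.14, 3.14, 3.14].

## Interface

Orientations are given as a rotation vector (axis times angle).
In Python, from bench import get_obs, grab_frame, camera_params, r gives the robot as it stands.
- The arm moves only by the shell command python3 -m jog 'ROWS' [FORCE]. ROWS is JSON, a list of rows, each an object of numbers: "rx", "ry", "rz": the turn, a rotation vector about the world's x, y, z scaled (see below); "x", "y", "z": the shift along the world's x, y, z scaled (see below); "jaw": the opening, from -1 (shut) to 1 (fully open). In form: [{"rx": .., "ry": .., "rz": .., "x": .., "y": .., "z": .., "jaw": ..}, ...]. A call has 1 to 8 rows; each row shifts and turns the commanded pose from where the row before left it; what a row does not reach is not made up. The controller multiplies each number of a shift by 60 mm and each number of a turn by 10 degrees. A row lasts 1/8 s, in which the tool goes at most 62.5 mm and 10.7 degrees, less where a joint would pass 70% of its speed; a pose out of reach is approached as far as the arm can. A call with a number of a shift or a turn outside -1 to 1 is refused whole. A call with a gripper value outside its range is refused whole. The fingers move at their own pace and stop on an object; FORCE is the grip in N (left out, the last holds). Time passes only in rows, so rows that do not move let the fingers close. It gives the time, the measured TCP pose, the force, the opening and the grip force at its end, in the units of the state.
- get_obs(): the state, without advancing time (a new reading comes with each control period).
- grab_frame(name): name is "scene" or "top" or "wrist"; returns the picture (420x560x3 uint8, red, green, blue); there is no depth.
- camera_params(name): a dict with "fx", "fy", "cx", "cy" (pixels), "R" (3x3) and "t" (3): a world point X has camera coordinates R X + t. Camera axes: x right, y down, z forward; pixel columns grow to the right and rows downward; lengths in m; the calibration is good to about 2 mm. A picture is of the moment at which its call begins: read the wrist's pose just before it. camera_params takes no time and is no camera call; for the wrist camera it gives the pose at the moment of the call.
- r.hand_in(): hands the job in; it is judged then, once.
The state is a dict: "clock": time; "joints": joint angles; "qvel": joint speeds; "tau": joint torques, N m; "tcp_pos": TCP position; "orientation": TCP orientation; "contact_force": force on the tool from outside, world axes, zero at the start; "moment": the same for the moment, N m; "grip_width": finger opening in m; "gripper_force": force on a finger pad.
Only numpy, scipy, OpenCV 4.12 (cv2) and the standard library are available. Lean on these libraries where they do the work, as an engineer would, in place of code of your own. Each camera call takes 0.05 s, during which the arm holds its last target. There are 200 camera calls.

## Working session

There is one attempt and no reset: what is moved stays moved. The work goes in short steps, Python scripts to look and compute and a shell command to move; the robot and the scene stay as the last step left them, time stands still between calls to the robot, and variables do not carry over. Pictures are saved under pics/ and viewed, at most 10 in all, crops included, and the job is handed in when it is done.

```bash
mkdir -p pics; python3 - <<'E'
from bench import *
import cv2,numpy as np
o=get_obs();print({k:np.round(v,3).tolist() for k,v in o.items()})
for n in("scene","top"):
    cv2.imwrite(f"pics/{n}0.png",grab_frame(n)[:,:,::-1])
    p=camera_params(n);print(n,{k:np.round(v,4).tolist() for k,v in p.items()})
E
ls
```

```text
{'clock': 0.0, 'joints': [-1.411, 0.478, 0.022, 1.556, -0.012, 1.109, -0.083], 'qvel': [0.001, -0.001, -0.001, -0.001, 0.0, 0.0, 0.001], 'tau': [0.001, -59.645, 1.608, -28.121, 0.012, 0.009, -0.0], 'tcp_pos': [0.178, 0.65, 0.23], 'orientation': [-0.419, -3.113, 0.003], 'contact_force': [0.508, -0.509, -0.529], 'moment': [-0.028, 0.037, 0.02], 'gripper_force': 0.0, 'grip_width': 0.086}
scene {'fx': 512.3332, 'fy': 512.3332, 'cx': 282.413, 'cy': 212.1226, 'R': [[-0.7772, 0.6292, 0.0016], [0.3554, 0.4411, -0.824], [-0.5192, -0.6399, -0.5665]], 't': [0.4123, -0.1188, 1.4193]}
top {'fx': 453.478, 'fy': 453.478, 'cx': 275.6878, 'cy': 214.2931, 'R': [[0.0227, -0.9996, 0.0154], [-0.9976, -0.0237, -0.0652], [0.0655, -0.0139, -0.9978]], 't': [0.0069, 0.5481, 1.0105]}
pics
```

View pics/scene0.png

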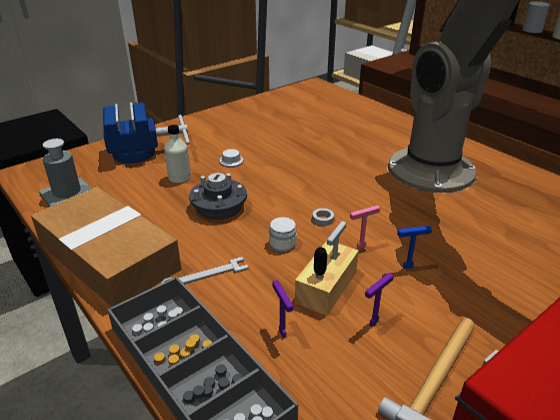

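View pics/top0.png

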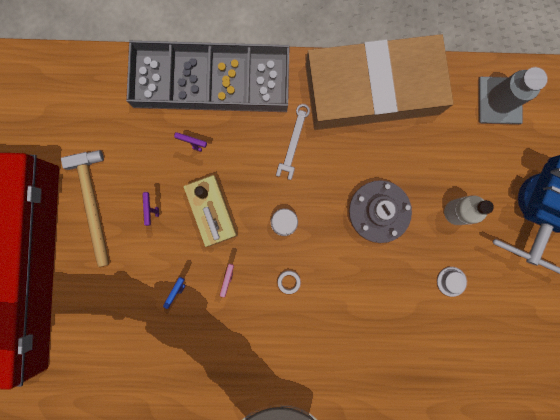

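The scene picture shows the grey T-key in the block (bar about 337,235), the hub (218,190) and the tin (283,234). The top picture shows the key bar at about (211,224), the driver at (201,192), the slot at (386,210) and the tin at (284,222). Next I'll measure from the top view.

```bash
cat > h.py <<'E'
import numpy as np,cv2
from bench import *
def ray(n,px,z,p=None):
    p=p or camera_params(n);R=np.array(p["R"]);t=np.array(p["t"])
    d=R.T@np.array([(px[0]-p["cx"])/p["fx"],(px[1]-p["cy"])/p["fy"],1]);c=-R.T@t
    return c+d*(z-c[2])/d[2]
def proj(n,X,p=None):
    p=p or camera_params(n);q=np.array(p["R"])@X+np.array(p["t"])
    return np.array([p["cx"]+p["fx"]*q[0]/q[2],p["cy"]+p["fy"]*q[1]/q[2]])
def rect(n,mask,z,near,off=(0,0),p=None):
    """min-area rect of the blob at near -> world centre at z, long-axis angle, long, short"""
    cs,_=cv2.findContours(mask.astype(np.uint8),cv2.RETR_EXTERNAL,cv2.CHAIN_APPROX_NONE)
    cs=[c for c in cs if len(c)>8]
    c=max(cs,key=lambda c:cv2.pointPolygonTest(c,tuple(map(float,near)),True))
    W=np.array([ray(n,q[0]+np.array(off),z,p)[:2] for q in c],np.float32)
    r_=cv2.minAreaRect(W);b=cv2.boxPoints(r_);e=[b[1]-b[0],b[2]-b[1]]
    l=sorted(e,key=np.linalg.norm)
    return np.array(r_[0]),np.arctan2(l[1][1],l[1][0]),np.linalg.norm(l[1]),np.linalg.norm(l[0])
E
python3 - <<'E'
from h import *
im=cv2.imread("pics/top0.png");hsv=cv2.cvtColor(im,cv2.COLOR_BGR2HSV);H,S,V=cv2.split(hsv)
m=np.zeros(S.shape,bool);m[195:250,190:235]=True
print("block",rect("top",m*0+((H>18)&(H<35)&(S>60)&(V>110)),.06,(195,215)))
print("key",rect("top",m&(S<50)&(V>100),.122,(211,224)))
print("tin",rect("top",(S<50)&(V>90),.055,(284,222)))
print("slot0",ray("top",(386,210),.086))
a=cv2.resize(im[190:250,180:240],(400,400),interpolation=cv2.INTER_CUBIC)
b=cv2.resize(im[190:230,366:406],(400,400),interpolation=cv2.INTER_CUBIC)
cv2.imwrite("pics/c1.png",np.hstack([a,b]))
E
```

```text
block (array([0.55051655, 0.16465273]), np.float32(0.3791234), np.float32(0.14184155), np.float32(0.07107436))
key (array([0.52060705, 0.15184879]), np.float32(0.37920487), np.float32(0.06891757), np.float32(0.013471965))
tin (array([0.52949893, 0.00107948]), np.float32(-0.76221555), np.float32(0.05724406), np.float32(0.055588506))
slot0 [ 0.5579903  -0.21372259  0.086     ]
```

View pics/c1.png

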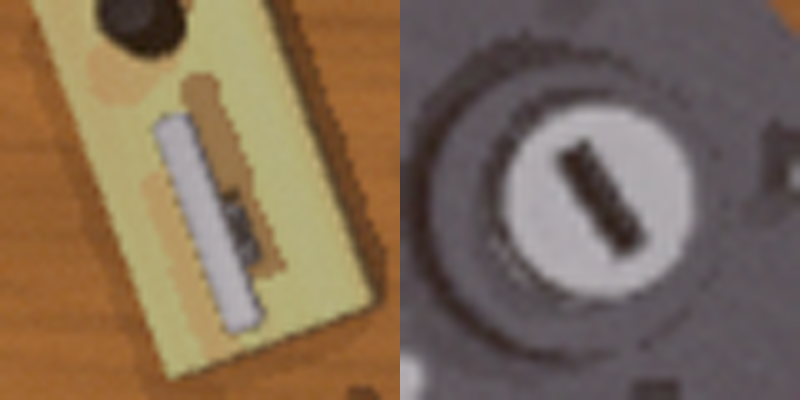

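Everything matches: block 142x71, key 69x13.5 where expected. The slot is at about (0.558,-0.214) and 0.53 rad. Moving over the key with the yaw that keeps joint 7 mid-range.

```bash
python3 -m jog '[{"x":0.36,"y":-0.52,"rz":-0.9},{"x":0.36,"y":-0.52,"rz":-0.9},{"x":0.36,"y":-0.52,"rz":-0.9},{"x":0.36,"y":-0.52,"rz":-0.9},{"x":0.36,"y":-0.52,"rz":-0.9},{"x":0.36,"y":-0.52,"rz":-0.9},{"x":0.36,"y":-0.52,"rz":-0.9},{"x":0.36,"y":-0.52,"rz":-0.9}]' 40
python3 -m jog '[{"x":0.36,"y":-0.52,"rz":-0.9},{"x":0.36,"y":-0.52,"rz":-0.9},{"x":0.36,"y":-0.52,"rz":-0.9},{"x":0.36,"y":-0.52,"rz":-0.9},{"x":0.36,"y":-0.52,"rz":-0.9},{"x":0.36,"y":-0.52,"rz":-0.9},{"x":0.36,"y":-0.52,"rz":-0.9},{"x":0,"y":0}]'
cat >> h.py <<'E'
from scipy.spatial.transform import Rotation as Ro
def st():
    o=get_obs();M=Ro.from_rotvec(o["orientation"]).as_matrix();p=np.array(o["tcp_pos"])
    print("t",round(o["clock"],2),"tcp",p.round(4),"yaw",round(np.arctan2(M[1,0],M[0,0]),4),"zax",M[:,2].round(4),"j7",round(o["joints"][6],3),
     "F",np.round(o["contact_force"],1),"M",np.round(o["moment"],2),"w",round(o["grip_width"],4),"g",round(o["gripper_force"],1))
    return p,M
E
python3 - <<'E'
from h import *
st();p=camera_params("wrist");im=grab_frame("wrist")[:,:,::-1];cv2.imwrite("pics/w1.png",im)
print(proj("wrist",np.array([.521,.152,.122]),p),{k:np.round(v,4).tolist() for k,v in p.items()})
E
```

```text
t 0.1 tcp [0.1785 0.6504 0.2304] yaw 2.8738 zax [-3.0e-04 -1.7e-03 -1.0e+00] j7 -0.083 F [ 0.2 -0.6  0. ] M [-0.01 -0.02 -0.03] w 0.0858 g 0.0
[-28.67946712 551.10483628] {'fx': 322.6782, 'fy': 322.6782, 'cx': 279.8944, 'cy': 209.3862, 'R': [[0.264, 0.9645, -0.0011], [0.9151, -0.2501, 0.3164], [0.3049, -0.0846, -0.9486]], 't': [-0.6768, -0.0424, 0.3804]}validation failed for argument at $[0]...
validation failed for argument at $[0]...
```

View pics/w1.png

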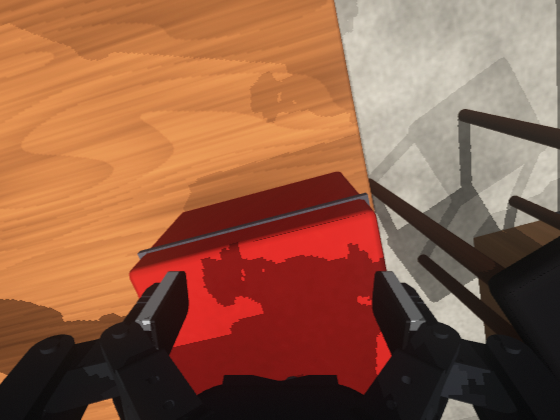

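The rows were refused, probably because every key is required. The wrist picture shows the red toolbox below the gripper (about 260,290), so I'll lift a little first.

```bash
python3 -m jog '[{"rx":0,"ry":0,"rz":0,"x":0,"y":0,"z":1,"jaw":1},{"rx":0,"ry":0,"rz":-0.9,"x":0.36,"y":-0.52,"z":0,"jaw":1},{"rx":0,"ry":0,"rz":-0.9,"x":0.36,"y":-0.52,"z":0,"jaw":1},{"rx":0,"ry":0,"rz":-0.9,"x":0.36,"y":-0.52,"z":0,"jaw":1},{"rx":0,"ry":0,"rz":-0.9,"x":0.36,"y":-0.52,"z":0,"jaw":1},{"rx":0,"ry":0,"rz":-0.9,"x":0.36,"y":-0.52,"z":0,"jaw":1},{"rx":0,"ry":0,"rz":-0.9,"x":0.36,"y":-0.52,"z":0,"jaw":1},{"rx":0,"ry":0,"rz":-0.9,"x":0.36,"y":-0.52,"z":0,"jaw":1}]' 40
python3 -c "
from h import *
st()"
```

```text
clock: 1.15
tcp_pos: [0.3303, 0.4313, 0.2911]
orientation: [-1.991, -2.43, 0.001]
contact_force: [-0.3, 0.8, 0.1]
grip_width: 0.0855
gripper_force: 0.0
t 1.15 tcp [0.3303 0.4313 0.2911] yaw 1.7691 zax [-2.e-04 -3.e-04 -1.e+00] j7 -0.766 F [-0.3  0.8  0.1] M [-0.02  0.02 -0.02] w 0.0855 g 0.0
```

```bash
python3 -m jog '[{"rx":0,"ry":0,"rz":-0.995,"x":0.4,"y":-0.58,"z":0,"jaw":1},{"rx":0,"ry":0,"rz":-0.995,"x":0.4,"y":-0.58,"z":0,"jaw":1},{"rx":0,"ry":0,"rz":-0.995,"x":0.4,"y":-0.58,"z":0,"jaw":1},{"rx":0,"ry":0,"rz":-0.995,"x":0.4,"y":-0.58,"z":0,"jaw":1},{"rx":0,"ry":0,"rz":-0.995,"x":0.4,"y":-0.58,"z":-0.25,"jaw":1},{"rx":0,"ry":0,"rz":-0.995,"x":0.4,"y":-0.58,"z":-0.25,"jaw":1},{"rx":0,"ry":0,"rz":-0.995,"x":0.4,"y":-0.58,"z":-0.25,"jaw":1},{"rx":0,"ry":0,"rz":-0.995,"x":0.4,"y":-0.58,"z":-0.25,"jaw":1}]'
python3 - <<'E'
from h import *
st();p=camera_params("wrist");im=grab_frame("wrist")[:,:,::-1].copy();cv2.imwrite("pics/w2.png",im)
print(proj("wrist",np.array([.521,.152,.122]),p),proj("wrist",np.array([.558,-.2137,.086]),p))
H,S,V=cv2.split(cv2.cvtColor(im,cv2.COLOR_BGR2HSV))
try:print("key",rect("wrist",(S<50)&(V>110),.122,proj("wrist",np.array([.521,.152,.122]),p),p=p))
except Exception as e:print(e)
E
```

```text
clock: 2.15
tcp_pos: [0.5223, 0.1531, 0.2308]
orientation: [-3.085, -0.593, -0.0]
contact_force: [-0.8, 0.7, 0.5]
grip_width: 0.0853
gripper_force: 0.0
t 2.15 tcp [0.5223 0.1531 0.2308] yaw 0.3796 zax [ 0.e+00  3.e-04 -1.e+00] j7 -1.366 F [-0.8  0.7  0.5] M [-0.02 -0.02 -0.05] w 0.0853 g 0.0
[282.45825093 210.65509208] [625.53337857 292.93498732]
key (array([0.53233463, 0.1603501 ]), np.float32(0.38418368), np.float32(0.045407694), np.float32(0.009526853))
```

View pics/w2.png

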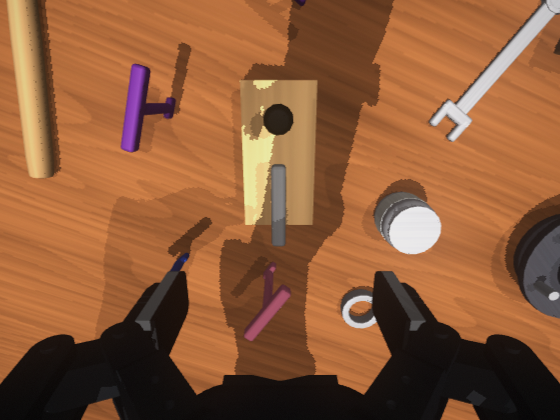

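The bar spans about (279,166)-(279,244), dark in the gripper's shadow. I'll re-measure it with a lower brightness threshold.

```bash
python3 - <<'E'
from h import *
p=camera_params("wrist");im=cv2.imread("pics/w2.png")
H,S,V=cv2.split(cv2.cvtColor(im,cv2.COLOR_BGR2HSV))
for s in (50,70,90):
  m=(S<s)&(V>60);m2=np.zeros_like(m);m2[155:250,262:300]=m[155:250,262:300]
  ys,xs=np.where(m2);print(xs.min(),xs.max(),ys.min(),ys.max(),rect("wrist",m2,.122,(279,205),p=p))
for a in (-.035,.035):
  for z in (.122,.108): print(proj("wrist",np.array([.5206+a*np.cos(.379),.1522+a*np.sin(.379),z]),p))
print(im[150:256:6,279].tolist())
E
```

```text
271 284 165 245 (array([0.52502882, 0.15038943]), np.float32(0.37072507), np.float32(0.0685594), np.float32(0.010264601))
271 285 165 245 (array([0.52513021, 0.15012826]), np.float32(0.3717054), np.float32(0.068566985), np.float32(0.011336806))
262 285 155 245 (array([0.52545232, 0.15038069]), np.float32(0.3716951), np.float32(0.06935038), np.float32(0.011573429))
[274.47350223 249.52962961]
[274.66454741 242.7357592 ]
[272.90330719 168.47893001]
[273.18841979 165.15758959]
[[88, 134, 176], [88, 134, 175], [87, 134, 175], [118, 120, 123], [126, 127, 131], [127, 128, 132], [126, 128, 131], [127, 128, 132], [127, 129, 131], [127, 127, 130], [128, 127, 131], [128, 128, 131], [95, 97, 100], [95, 97, 101], [96, 97, 101], [95, 96, 100], [52, 71, 99], [36, 66, 109]]
```

```bash
python3 - <<'E'
from h import *
p=camera_params("wrist");st();im=grab_frame("wrist")[:,:,::-1].copy();p2=camera_params("wrist");st()
H,S,V=cv2.split(cv2.cvtColor(im,cv2.COLOR_BGR2HSV))
m=(S<70)&(V>60);m2=np.zeros_like(m);m2[155:252,258:300]=m[155:252,258:300]
for q in (p,p2): print(rect("wrist",m2,.122,(276,205),p=q))
E
```

```text
t 2.2 tcp [0.5241 0.1469 0.2295] yaw 0.3661 zax [ 5.e-04 -4.e-03 -1.e+00] j7 -1.368 F [ 1.9 -3.8  0.1] M [-0.3  -0.12 -0.02] w 0.0854 g 0.0
t 2.25 tcp [0.5228 0.1489 0.2301] yaw 0.3745 zax [-8.0e-04 -3.6e-03 -1.0e+00] j7 -1.366 F [-0.3 -0.4  0.4] M [-0.04 -0.02 -0.04] w 0.0849 g 0.0
(array([0.523072  , 0.15661098]), np.float32(0.3804946), np.float32(0.06941624), np.float32(0.011545957))
(array([0.52147377, 0.15860727]), np.float32(0.3888204), np.float32(0.06959331), np.float32(0.011572806))
```

The arm was still ringing, so I'll settle it and look once more.

```bash
python3 -m jog '[{"rx":0,"ry":0,"rz":0,"x":0,"y":0,"z":0,"jaw":1},{"rx":0,"ry":0,"rz":0,"x":0,"y":0,"z":0,"jaw":1},{"rx":0,"ry":0,"rz":0,"x":0,"y":0,"z":0,"jaw":1}]'
python3 - <<'E'
from h import *
p=camera_params("wrist");st();im=grab_frame("wrist")[:,:,::-1].copy();p2=camera_params("wrist");st()
H,S,V=cv2.split(cv2.cvtColor(im,cv2.COLOR_BGR2HSV))
m=(S<70)&(V>60);m2=np.zeros_like(m);m2[155:252,258:300]=m[155:252,258:300]
for q in (p,p2): print(rect("wrist",m2,.122,(276,205),p=q))
E
```

```text
clock: 2.62
tcp_pos: [0.5215, 0.1554, 0.2316]
orientation: [-3.082, -0.605, -0.001]
contact_force: [-0.4, -0.2, 0.5]
grip_width: 0.0854
gripper_force: 0.0
t 2.62 tcp [0.5215 0.1554 0.2316] yaw 0.3874 zax [ 2.e-04  8.e-04 -1.e+00] j7 -1.364 F [-0.4 -0.2  0.5] M [ 0.02 -0.02  0.06] w 0.0854 g 0.0
t 2.67 tcp [0.5216 0.1552 0.2316] yaw 0.387 zax [ 3.e-04  7.e-04 -1.e+00] j7 -1.364 F [-0.4 -0.3  0.3] M [0.04 0.02 0.01] w 0.0854 g 0.0
(array([0.52294445, 0.15628688]), np.float32(0.38322747), np.float32(0.06909854), np.float32(0.010670128))
(array([0.52300781, 0.15606779]), np.float32(0.3827978), np.float32(0.069094166), np.float32(0.010669475))
```

```bash
python3 - <<'E'
from h import *
im=cv2.imread("pics/scene0.png");H,S,V=cv2.split(cv2.cvtColor(im,cv2.COLOR_BGR2HSV))
m=(S<60)&(V>70);m2=np.zeros_like(m);m2[218:262,322:352]=m[218:262,322:352]
n,l,s,c=cv2.connectedComponentsWithStats(m2.astype(np.uint8));print(s[1:],c[1:])
for x,y,a in((.5206,.1518,.379),(.5229,.1562,.383),(.522,.154,.38)):
  for w in ("scene","top"):
    P=np.array([proj(w,np.array([x+u*np.cos(a)-v*np.sin(a),y+u*np.sin(a)+v*np.cos(a),z])) for u in(-.035,.035) for v in(-.006,.006) for z in(.108,.122)])
    print(w,P.min(0).round(1),P.max(0).round(1))
cv2.imwrite("pics/s1.png",cv2.resize(im[210:270,310:370],(600,600),interpolation=cv2.INTER_NEAREST))
E
```

```text
[[322 218  11   3  27]
 [327 221  19  39 231]
 [322 222   6   4  18]] [[326.14814815 218.85185185]
 [335.83549784 237.06493506]
 [324.16666667 223.11111111]]
scene [325.3 219.1] [346.5 245.7]
top [202.5 205.6] [220.5 240. ]
scene [326.1 220.5] [347.2 247.3]
top [200.3 204.5] [218.5 238.8]
scene [325.6 219.8] [346.8 246.6]
top [201.4 204.9] [219.5 239.3]
```

View pics/s1.png

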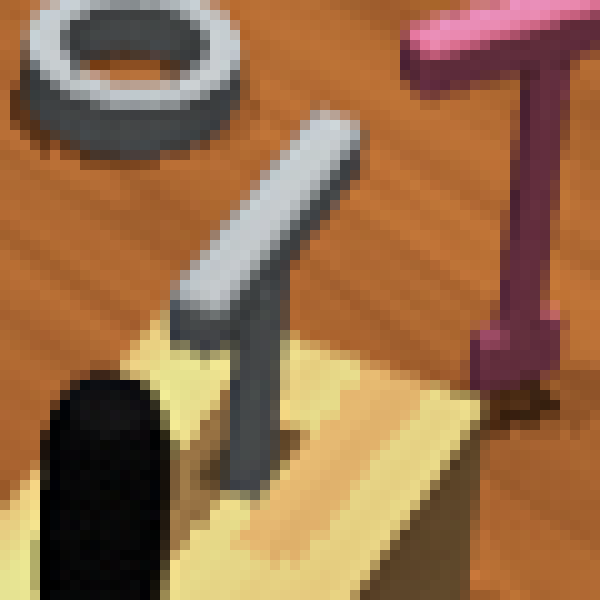

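The scene view puts the bar at cols 327-346 and rows 221-245, between the two estimates, so I'll use (0.522,0.154). Descending and gripping.

```bash
python3 -m jog '[{"rx":0,"ry":0,"rz":-0.03,"x":0,"y":-0.02,"z":-0.56,"jaw":1},{"rx":0,"ry":0,"rz":0,"x":0,"y":0,"z":-0.56,"jaw":1},{"rx":0,"ry":0,"rz":0,"x":0,"y":0,"z":-0.56,"jaw":1},{"rx":0,"ry":0,"rz":0,"x":0,"y":0,"z":-0.56,"jaw":1},{"rx":0,"ry":0,"rz":0,"x":0,"y":0,"z":0,"jaw":0},{"rx":0,"ry":0,"rz":0,"x":0,"y":0,"z":0,"jaw":-0.3},{"rx":0,"ry":0,"rz":0,"x":0,"y":0,"z":0,"jaw":-0.6},{"rx":0,"ry":0,"rz":0,"x":0,"y":0,"z":0,"jaw":-1}]' 60
python3 -m jog '[{"rx":0,"ry":0,"rz":0,"x":0,"y":0,"z":0,"jaw":-1},{"rx":0,"ry":0,"rz":0,"x":0,"y":0,"z":0,"jaw":-1},{"rx":0,"ry":0,"rz":0,"x":0,"y":0,"z":0,"jaw":-1},{"rx":0,"ry":0,"rz":0,"x":0,"y":0,"z":0,"jaw":-1}]' 80
python3 - <<'E'
from h import *
st()
E
```

```text
clock: 3.68
tcp_pos: [0.5224, 0.1534, 0.098]
orientation: [-3.084, -0.593, -0.003]
contact_force: [-0.0, -0.0, 0.4]
grip_width: 0.0123
gripper_force: 2.2
clock: 4.18
tcp_pos: [0.5226, 0.1536, 0.0981]
orientation: [-3.084, -0.593, -0.003]
contact_force: [-0.9, 0.8, 5.8]
grip_width: 0.0101
gripper_force: 78.3
t 4.17 tcp [0.5226 0.1536 0.0981] yaw 0.3798 zax [ 0.0017  0.0016 -1.    ] j7 -1.229 F [-0.9  0.8  5.8] M [ 0.13  0.35 -0.01] w 0.0101 g 78.3
```

```bash
python3 -m jog '[{"rx":0,"ry":0,"rz":0,"x":0,"y":0,"z":0.2,"jaw":-1},{"rx":0,"ry":0,"rz":0,"x":0,"y":0,"z":0.4,"jaw":-1},{"rx":0,"ry":0,"rz":0,"x":0,"y":0,"z":0.6,"jaw":-1},{"rx":0,"ry":0,"rz":0,"x":0,"y":0,"z":0.5,"jaw":-1},{"rx":0,"ry":0,"rz":0,"x":0,"y":0,"z":0.3,"jaw":-1},{"rx":0,"ry":0,"rz":0,"x":0,"y":0,"z":0,"jaw":-1},{"rx":0,"ry":0,"rz":0,"x":0,"y":0,"z":0,"jaw":-1},{"rx":0,"ry":0,"rz":0,"x":0,"y":0,"z":0,"jaw":-1}]'
python3 - <<'E'
from h import *
st();im=grab_frame("wrist")[:,:,::-1].copy()
b=cv2.imwrite("pics/w3.png",im);s=grab_frame("scene")[:,:,::-1]
cv2.imwrite("pics/w3s.png",np.hstack([cv2.resize(im[180:420,130:430],(400,320)),cv2.resize(s[150:300,260:410],(320,320))]))
E
```

```text
clock: 5.18
tcp_pos: [0.5211, 0.1527, 0.2157]
orientation: [3.084, 0.593, -0.003]
contact_force: [0.4, -0.8, -1.3]
grip_width: 0.0104
gripper_force: 78.4
t 5.17 tcp [0.5211 0.1527 0.2157] yaw 0.3797 zax [-0.0019 -0.0012 -1.    ] j7 -1.35 F [ 0.4 -0.8 -1.3] M [0.   0.02 0.05] w 0.0104 g 78.4
```

View pics/w3s.png

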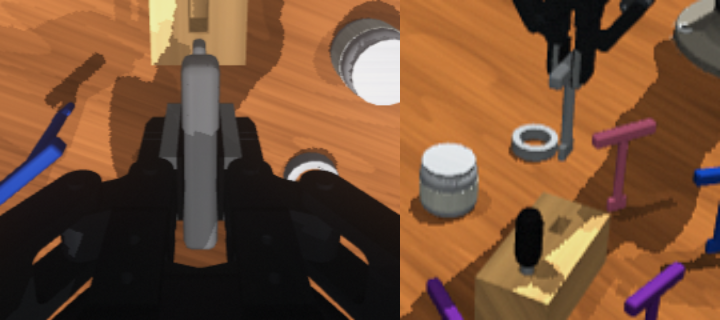

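The key is held upright near its middle. The wrist crop shows the bar from row 219 to 366 of the full picture. Next I'll move to a viewpoint with the slot just ahead of the bar, so one camera sees both key and slot.

```bash
python3 -m jog '[{"rx":0,"ry":0,"rz":0.1,"x":-0.08,"y":-0.4,"z":0,"jaw":-1},{"rx":0,"ry":0,"rz":0.1,"x":-0.08,"y":-0.8,"z":0,"jaw":-1},{"rx":0,"ry":0,"rz":0.1,"x":-0.08,"y":-0.9,"z":0,"jaw":-1},{"rx":0,"ry":0,"rz":0.14,"x":-0.1,"y":-0.9,"z":0,"jaw":-1},{"rx":0,"ry":0,"rz":0.1,"x":-0.08,"y":-0.9,"z":0,"jaw":-1},{"rx":0,"ry":0,"rz":0.1,"x":-0.08,"y":-0.9,"z":0,"jaw":-1},{"rx":0,"ry":0,"rz":0.1,"x":-0.08,"y":-0.9,"z":0,"jaw":-1},{"rx":0,"ry":0,"rz":0.1,"x":-0.1,"y":-0.7,"z":0,"jaw":-1}]'
python3 -m jog '[{"rx":0,"ry":0,"rz":0,"x":0,"y":-0.5,"z":0,"jaw":-1},{"rx":0,"ry":0,"rz":0,"x":0,"y":0,"z":0,"jaw":-1},{"rx":0,"ry":0,"rz":0,"x":0,"y":0,"z":0,"jaw":-1},{"rx":0,"ry":0,"rz":0,"x":0,"y":0,"z":0,"jaw":-1},{"rx":0,"ry":0,"rz":0,"x":0,"y":0,"z":0,"jaw":-1},{"rx":0,"ry":0,"rz":0,"x":0,"y":0,"z":0,"jaw":-1}]'
python3 - <<'E'
from h import *
import json
st();p=camera_params("wrist");im=grab_frame("wrist")[:,:,::-1].copy();cv2.imwrite("pics/w4.png",im)
o=get_obs();json.dump({k:np.array(v).tolist() for k,v in {**p,"tcp":o["tcp_pos"],"ori":o["orientation"]}.items()},open("w4.json","w"))
print(proj("wrist",np.array([.558,-.2137,.086]),p))
E
```

```text
clock: 6.28
tcp_pos: [0.4803, -0.2334, 0.2167]
orientation: [3.033, 0.816, -0.001]
contact_force: [-0.1, -0.1, -1.6]
grip_width: 0.0104
gripper_force: 78.4
clock: 7.02
tcp_pos: [0.4812, -0.2604, 0.2169]
orientation: [-3.033, -0.819, -0.0]
contact_force: [0.2, 0.2, -1.9]
grip_width: 0.0105
gripper_force: 78.4
t 7.03 tcp [ 0.4812 -0.2604  0.2169] yaw 0.5273 zax [ 1.e-04  2.e-04 -1.e+00] j7 -0.369 F [ 0.2  0.2 -1.9] M [ 0.02  0.06 -0.02] w 0.0105 g 78.4
[279.26388478  93.67583224]
```

View pics/w4.png

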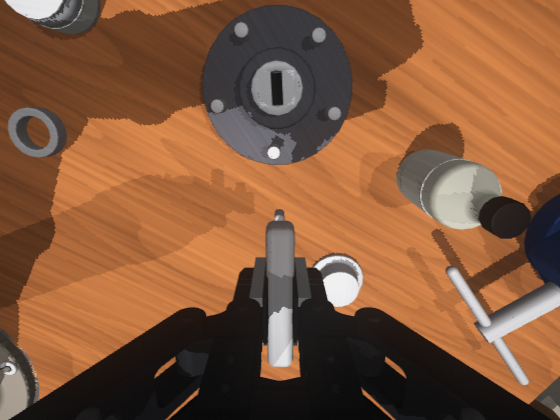

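The slot is near (277,88) and almost vertical in the picture. The bar runs (281,220)-(281,366), and the blade's far corner shows at (279,212). Now to work these out in the tool frame.

```bash
python3 - <<'E'
from h import *
import json
p=json.load(open("w4.json"));im=cv2.imread("pics/w4.png");H,S,V=cv2.split(cv2.cvtColor(im,cv2.COLOR_BGR2HSV))
tcp=np.array(p["tcp"]);M=Ro.from_rotvec(p["ori"]).as_matrix();yaw=np.arctan2(M[1,0],M[0,0])
T=lambda w:(M.T@(np.r_[w[:2],tcp[2]]-tcp))[:2]*1000
def box(m,x0,x1,y0,y1):
    r=np.zeros_like(m);r[y0:y1,x0:x1]=m[y0:y1,x0:x1];return r
c,a,l,w=rect("wrist",box(V<60,264,292,66,112),.086,(277,88),p=p);print("slot",c,a,l,w,"tool mm",T(c),"rel ang",a-yaw)
d,_,dl,dw=rect("wrist",box((S<60)&(V>85),245,307,55,120),.086,(262,88),p=p);print("disc",d,dl,dw,T(d))
b=box((S<70)&(V>85),262,298,216,380)
ys,xs=np.where(b);print("bar px",xs.min(),xs.max(),ys.min(),ys.max())
for dz in(.022,.024,.026,.028):
    c,a,l,w=rect("wrist",b,tcp[2]+dz,(281,290),p=p);print("bar",dz,T(c),"rel ang",a-yaw,l,w)
for r in range(206,224,2): print(r,V[r,268:296].tolist())
print("cam in tool",(M.T@(-np.array(p["R"]).T@np.array(p["t"])-tcp))*1000)
E
```

```text
slot [ 0.56069672 -0.2096336 ] 0.57886714 0.024866557 0.008130385 tool mm [94.39419026 -4.06346595] rel ang 0.051811463693240745
disc [ 0.56057847 -0.20986468] 0.040577833 0.04055807 [94.17575567 -3.92323354]
bar px 262 297 216 366
bar 0.022 [ 0.85841502 -1.32627059] rel ang -0.0025154878105129175 0.0707972 0.01164699
bar 0.024 [ 2.22310882 -1.32652178] rel ang -0.0025156070198024683 0.06962835 0.011454738
bar 0.026 [ 3.58786912 -1.32676876] rel ang -0.0025164414848293237 0.06845961 0.011262405
bar 0.028 [ 4.95258868 -1.32700496] rel ang -0.0025162626708949976 0.06729073 0.011070124
206 [199, 199, 200, 201, 202, 201, 200, 202, 206, 211, 212, 211, 209, 207, 207, 209, 209, 210, 210, 210, 212, 213, 215, 217, 216, 215, 212, 210]
208 [202, 201, 199, 199, 199, 199, 199, 200, 198, 197, 204, 209, 208, 209, 211, 210, 208, 208, 208, 207, 208, 207, 208, 209, 212, 214, 214, 215]
210 [200, 202, 203, 202, 201, 201, 197, 138, 77, 78, 78, 80, 81, 80, 78, 175, 213, 214, 211, 209, 207, 208, 207, 208, 207, 206, 206, 208]
212 [196, 196, 197, 198, 199, 201, 155, 90, 78, 79, 81, 82, 82, 81, 81, 77, 181, 219, 218, 218, 215, 214, 209, 207, 205, 206, 206, 206]
214 [205, 202, 199, 197, 195, 196, 140, 82, 83, 88, 91, 91, 86, 82, 83, 82, 181, 217, 218, 219, 219, 218, 218, 217, 215, 212, 209, 207]
216 [199, 204, 207, 206, 203, 200, 144, 134, 166, 181, 181, 151, 131, 126, 122, 102, 150, 200, 213, 216, 216, 217, 218, 218, 218, 218, 217, 215]
218 [185, 187, 190, 194, 199, 205, 174, 185, 215, 226, 183, 137, 139, 134, 126, 115, 148, 197, 214, 214, 213, 215, 214, 216, 217, 218, 218, 218]
220 [184, 182, 180, 176, 160, 152, 134, 151, 177, 146, 115, 117, 118, 116, 111, 103, 118, 154, 170, 193, 207, 212, 215, 214, 213, 214, 214, 216]
222 [152, 97, 75, 76, 77, 77, 77, 76, 76, 77, 78, 78, 79, 79, 79, 79, 79, 79, 79, 79, 78, 79, 98, 154, 202, 217, 215, 213]
cam in tool [  83.54723083   -1.34442483 -143.12715237]
```

```bash
python3 - <<'E'
from h import *
import json
p=json.load(open("w4.json"));im=cv2.imread("pics/w4.png");V=im.max(2)
tcp=np.array(p["tcp"]);M=Ro.from_rotvec(p["ori"]).as_matrix()
T=lambda w:(M.T@(w-tcp))*1000
print("col280",[(i,int(V[i,280])) for i in range(206,252)]);print([(i,int(V[i,280])) for i in range(355,375)])
for dz in (-.002,0,.002):
  print(dz,"front bottom 220.5",T(ray("wrist",(280,220.8),tcp[2]+.012+dz,p))[:2].round(2),"rear top 366.5",T(ray("wrist",(280,366.5),tcp[2]+.026+dz,p))[:2].round(2),
  "foot 209.3",T(ray("wrist",(279,209.3),tcp[2]+.019-.095+.0025+dz,p))[:2].round(2))
E
```

```text
col280 [(206, 209), (207, 213), (208, 208), (209, 107), (210, 81), (211, 81), (212, 82), (213, 83), (214, 86), (215, 114), (216, 131), (217, 135), (218, 139), (219, 139), (220, 118), (221, 77), (222, 79), (223, 78), (224, 80), (225, 84), (226, 84), (227, 87), (228, 97), (229, 106), (230, 116), (231, 126), (232, 129), (233, 130), (234, 131), (235, 133), (236, 134), (237, 135), (238, 136), (239, 136), (240, 135), (241, 135), (242, 135), (243, 137), (244, 135), (245, 136), (246, 135), (247, 135), (248, 136), (249, 135), (250, 136), (251, 134)]
[(355, 206), (356, 222), (357, 229), (358, 228), (359, 228), (360, 228), (361, 228), (362, 227), (363, 228), (364, 226), (365, 221), (366, 202), (367, 191), (368, 201), (369, 205), (370, 210), (371, 209), (372, 204), (373, 201), (374, 205)]
-0.002 front bottom 220.5 [34.02 -1.28] rear top 366.5 [-32.87  -1.22] foot 209.3 [10.97 -1.96]
0 front bottom 220.5 [34.76 -1.28] rear top 366.5 [-30.91  -1.23] foot 209.3 [11.63 -1.96]
0.002 front bottom 220.5 [35.51 -1.28] rear top 366.5 [-28.96  -1.23] foot 209.3 [12.3  -1.95]
```

Key foot in the tool frame is about (0,-2) mm, and the slot is (94,-4) mm with relative angle about +0.05. The top camera, corrected with its bias at the key, agrees to 1-2 mm. Moving over the slot and down to just above it.

```bash
python3 -m jog '[{"rx":0,"ry":0,"rz":0.1,"x":0.33,"y":0.2,"z":0,"jaw":-1},{"rx":0,"ry":0,"rz":0.1,"x":0.4,"y":0.25,"z":0,"jaw":-1},{"rx":0,"ry":0,"rz":0.05,"x":0.4,"y":0.25,"z":0,"jaw":-1},{"rx":0,"ry":0,"rz":0,"x":0.2,"y":0.11,"z":-0.2,"jaw":-1},{"rx":0,"ry":0,"rz":0,"x":0,"y":0,"z":-0.4,"jaw":-1},{"rx":0,"ry":0,"rz":0,"x":0,"y":0,"z":-0.2,"jaw":-1},{"rx":0,"ry":0,"rz":0,"x":0,"y":0,"z":0,"jaw":-1},{"rx":0,"ry":0,"rz":0,"x":0,"y":0,"z":0,"jaw":-1}]'
python3 - <<'E'
from h import *
st()
a=grab_frame("scene")[:,:,::-1];b=grab_frame("top")[:,:,::-1]
cv2.imwrite("pics/a5.png",np.hstack([cv2.resize(a[130:230,170:270],(400,400),interpolation=2),cv2.resize(b[160:260,336:436],(400,400),interpolation=2)]))
E
```

```text
clock: 8.07
tcp_pos: [0.5611, -0.2129, 0.1695]
orientation: [3.015, 0.882, 0.001]
contact_force: [0.2, -0.5, -1.5]
grip_width: 0.0104
gripper_force: 78.4
t 8.07 tcp [ 0.5611 -0.2129  0.1695] yaw 0.5693 zax [ 9.e-04 -4.e-04 -1.e+00] j7 -0.393 F [ 0.2 -0.5 -1.5] M [-0.05 -0.01  0.04] w 0.0104 g 78.4
```

View pics/a5.png

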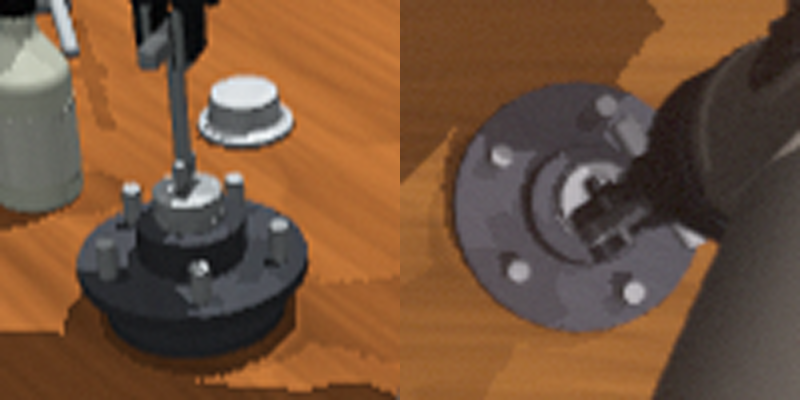

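The scene crop shows the blade hovering right over the slot. Descending slowly with force checks.

```bash
python3 -m jog '[{"rx":0,"ry":0,"rz":0,"x":0,"y":0.01,"z":-0.06,"jaw":-1},{"rx":0,"ry":0,"rz":0,"x":0,"y":0.01,"z":-0.06,"jaw":-1},{"rx":0,"ry":0,"rz":0,"x":0,"y":0,"z":-0.04,"jaw":-1},{"rx":0,"ry":0,"rz":0,"x":0,"y":0,"z":0,"jaw":-1}]'
python3 -c "
from h import *
st()"
```

```text
clock: 8.68
tcp_pos: [0.5606, -0.2112, 0.159]
orientation: [-3.015, -0.883, 0.001]
contact_force: [-0.1, 0.2, -1.3]
grip_width: 0.0105
gripper_force: 78.4
t 8.68 tcp [ 0.5606 -0.2112  0.159 ] yaw 0.57 zax [-5.e-04  1.e-04 -1.e+00] j7 -0.387 F [-0.1  0.2 -1.3] M [ 0.02  0.01 -0.01] w 0.0105 g 78.4
```

```bash
python3 -m jog '[{"rx":0,"ry":0,"rz":0,"x":0,"y":0,"z":-0.06,"jaw":-1},{"rx":0,"ry":0,"rz":0,"x":0,"y":0,"z":-0.06,"jaw":-1},{"rx":0,"ry":0,"rz":0,"x":0,"y":0,"z":0,"jaw":-1}]'
python3 -c "
from h import *
st()"
python3 -m jog '[{"rx":0,"ry":0,"rz":0,"x":0,"y":0,"z":-0.04,"jaw":-1},{"rx":0,"ry":0,"rz":0,"x":0,"y":0,"z":0,"jaw":-1}]'
python3 -c "
from h import *
st()"
```

```text
clock: 9.05
tcp_pos: [0.5605, -0.2111, 0.1517]
orientation: [-3.015, -0.883, 0.001]
contact_force: [0.1, 0.6, -2.0]
grip_width: 0.0103
gripper_force: 78.4
t 9.05 tcp [ 0.5605 -0.2111  0.1517] yaw 0.5699 zax [-8.e-04  1.e-04 -1.e+00] j7 -0.381 F [ 0.1  0.6 -2. ] M [-0.02  0.05 -0.01] w 0.0103 g 78.4
clock: 9.3
tcp_pos: [0.5613, -0.2116, 0.1507]
orientation: [3.014, 0.883, 0.002]
contact_force: [-1.4, 0.4, 4.5]
grip_width: 0.0108
gripper_force: 79.3
t 9.3 tcp [ 0.5613 -0.2116  0.1507] yaw 0.5698 zax [ 1.4e-03 -1.0e-04 -1.0e+00] j7 -0.379 F [-1.4  0.4  4.5] M [0.14 0.4  0.  ] w 0.0108 g 79.3
```

The blade bottomed at TCP z 0.1507, against an expected 0.1505. Now turning clockwise.

```bash
python3 -m jog '[{"rx":0,"ry":0,"rz":-0.5,"x":0,"y":0,"z":0,"jaw":-1},{"rx":0,"ry":0,"rz":-0.5,"x":0,"y":0,"z":0,"jaw":-1},{"rx":0,"ry":0,"rz":-0.5,"x":0,"y":0,"z":0,"jaw":-1},{"rx":0,"ry":0,"rz":-0.5,"x":0,"y":0,"z":0,"jaw":-1},{"rx":0,"ry":0,"rz":-0.5,"x":0,"y":0,"z":0,"jaw":-1}]' 100
python3 -c "
from h import *
st()"
python3 -m jog '[{"rx":0,"ry":0,"rz":-0.3,"x":0,"y":0,"z":0,"jaw":-1},{"rx":0,"ry":0,"rz":-0.3,"x":0,"y":0,"z":0,"jaw":-1},{"rx":0,"ry":0,"rz":0,"x":0,"y":0,"z":0,"jaw":-1}]'
python3 -c "
from h import *
st()"
```

```text
clock: 9.93
tcp_pos: [0.5615, -0.2121, 0.1507]
orientation: [3.134, 0.205, 0.003]
contact_force: [-0.9, -1.1, 3.3]
grip_width: 0.0098
gripper_force: 100.3
t 9.93 tcp [ 0.5615 -0.2121  0.1507] yaw 0.1309 zax [ 0.0019 -0.0011 -1.    ] j7 -0.743 F [-0.9 -1.1  3.3] M [-0.26  0.2   0.15] w 0.0098 g 100.3
clock: 10.3
tcp_pos: [0.5615, -0.2122, 0.1507]
orientation: [3.14, 0.045, 0.003]
contact_force: [-1.5, -1.1, 5.0]
grip_width: 0.0101
gripper_force: 100.5
t 10.3 tcp [ 0.5615 -0.2122  0.1507] yaw 0.0287 zax [ 0.0018 -0.0014 -1.    ] j7 -0.827 F [-1.5 -1.1  5. ] M [-0.28  0.25  0.05] w 0.0101 g 100.5
```

```bash
python3 -m jog '[{"rx":0,"ry":0,"rz":-0.3,"x":0,"y":0,"z":0,"jaw":-1},{"rx":0,"ry":0,"rz":-0.3,"x":0,"y":0,"z":0,"jaw":-1}]'
python3 -c "
from h import *
st()"
python3 -m jog '[{"rx":0,"ry":0,"rz":-0.3,"x":0,"y":0,"z":0,"jaw":-1},{"rx":0,"ry":0,"rz":-0.3,"x":0,"y":0,"z":0,"jaw":-1}]'
python3 -c "
from h import *
st()"
```

```text
clock: 10.55
tcp_pos: [0.5614, -0.2124, 0.1507]
orientation: [3.138, -0.121, 0.003]
contact_force: [-0.5, -0.8, 4.4]
grip_width: 0.0101
gripper_force: 100.4
t 10.55 tcp [ 0.5614 -0.2124  0.1507] yaw -0.0771 zax [ 0.0019 -0.0015 -1.    ] j7 -0.913 F [-0.5 -0.8  4.4] M [-0.41  0.33  0.08] w 0.0101 g 100.4
clock: 10.8
tcp_pos: [0.5614, -0.2125, 0.1507]
orientation: [3.127, -0.285, 0.003]
contact_force: [-0.4, -1.5, 4.3]
grip_width: 0.0101
gripper_force: 100.4
t 10.8 tcp [ 0.5614 -0.2125  0.1507] yaw -0.1818 zax [ 0.0018 -0.0017 -1.    ] j7 -0.999 F [-0.4 -1.5  4.3] M [-0.45  0.27  0.18] w 0.0101 g 100.4
```

```bash
python3 -m jog '[{"rx":0,"ry":0,"rz":-0.3,"x":0,"y":0,"z":0,"jaw":-1},{"rx":0,"ry":0,"rz":-0.3,"x":0,"y":0,"z":0,"jaw":-1}]'
python3 -c "
from h import *
st()"
python3 -m jog '[{"rx":0,"ry":0,"rz":-0.3,"x":0,"y":0,"z":0,"jaw":-1},{"rx":0,"ry":0,"rz":-0.2,"x":0,"y":0,"z":0,"jaw":-1}]'
python3 -c "
from h import *
st()"
```

```text
clock: 11.05
tcp_pos: [0.5613, -0.2126, 0.1508]
orientation: [3.108, -0.449, 0.003]
contact_force: [-1.8, -2.6, 4.7]
grip_width: 0.0104
gripper_force: 100.4
t 11.05 tcp [ 0.5613 -0.2126  0.1508] yaw -0.2867 zax [ 0.0017 -0.0019 -1.    ] j7 -1.084 F [-1.8 -2.6  4.7] M [-0.54  0.36  0.07] w 0.0104 g 100.4
clock: 11.3
tcp_pos: [0.5612, -0.2127, 0.1507]
orientation: [3.085, -0.583, 0.003]
contact_force: [-1.8, -3.2, 5.7]
grip_width: 0.01
gripper_force: 100.5
t 11.3 tcp [ 0.5612 -0.2127  0.1507] yaw -0.3737 zax [ 0.0016 -0.002  -1.    ] j7 -1.155 F [-1.8 -3.2  5.7] M [-0.62  0.34  0.13] w 0.01 g 100.5
```

```bash
python3 -m jog '[{"rx":0,"ry":0,"rz":-0.2,"x":0,"y":0,"z":0,"jaw":-1},{"rx":0,"ry":0,"rz":-0.2,"x":0,"y":0,"z":0,"jaw":-1}]'
python3 -c "
from h import *
st()"
python3 -m jog '[{"rx":0,"ry":0,"rz":-0.2,"x":0,"y":0,"z":0,"jaw":-1},{"rx":0,"ry":0,"rz":-0.2,"x":0,"y":0,"z":0,"jaw":-1}]'
python3 -c "
from h import *
st()"
```

```text
clock: 11.55
tcp_pos: [0.5612, -0.2128, 0.1507]
orientation: [3.063, -0.69, 0.003]
contact_force: [-0.8, -2.7, 5.6]
grip_width: 0.0098
gripper_force: 100.5
t 11.55 tcp [ 0.5612 -0.2128  0.1507] yaw -0.4434 zax [ 0.0016 -0.0021 -1.    ] j7 -1.211 F [-0.8 -2.7  5.6] M [-0.68  0.44  0.15] w 0.0098 g 100.5
clock: 11.8
tcp_pos: [0.5611, -0.2128, 0.1507]
orientation: [3.037, -0.797, 0.003]
contact_force: [-1.2, -3.3, 6.1]
grip_width: 0.0102
gripper_force: 100.5
t 11.8 tcp [ 0.5611 -0.2128  0.1507] yaw -0.5133 zax [ 0.0014 -0.0022 -1.    ] j7 -1.268 F [-1.2 -3.3  6.1] M [-0.74  0.44  0.19] w 0.0102 g 100.5
```

```bash
python3 -m jog '[{"rx":0,"ry":0,"rz":-0.2,"x":0,"y":0,"z":0,"jaw":-1},{"rx":0,"ry":0,"rz":-0.2,"x":0,"y":0,"z":0,"jaw":-1}]'
python3 -c "
from h import *
st()"
python3 -m jog '[{"rx":0,"ry":0,"rz":-0.2,"x":0,"y":0,"z":0,"jaw":-1},{"rx":0,"ry":0,"rz":-0.1,"x":0,"y":0,"z":0,"jaw":-1},{"rx":0,"ry":0,"rz":0,"x":0,"y":0,"z":0,"jaw":-1}]'
python3 -c "
from h import *
st()"
```

```text
clock: 12.05
tcp_pos: [0.5611, -0.2129, 0.1507]
orientation: [3.007, -0.902, 0.003]
contact_force: [-1.4, -2.5, 4.4]
grip_width: 0.01
gripper_force: 100.5
t 12.05 tcp [ 0.5611 -0.2129  0.1507] yaw -0.583 zax [ 0.0014 -0.0023 -1.    ] j7 -1.324 F [-1.4 -2.5  4.4] M [-0.7   0.52  0.2 ] w 0.01 g 100.5
clock: 12.42
tcp_pos: [0.5611, -0.2129, 0.1507]
orientation: [2.983, -0.977, 0.003]
contact_force: [-1.9, -2.5, 6.0]
grip_width: 0.0103
gripper_force: 100.8
t 12.43 tcp [ 0.5611 -0.2129  0.1507] yaw -0.633 zax [ 0.001  -0.0026 -1.    ] j7 -1.365 F [-1.9 -2.5  6. ] M [-0.74  0.53  0.66] w 0.0103 g 100.8
```

The torque jumped to 0.66 at about yaw -0.63, which looks like the stop. Nudging once more to confirm.

```bash
python3 -m jog '[{"rx":0,"ry":0,"rz":-0.1,"x":0,"y":0,"z":0,"jaw":-1},{"rx":0,"ry":0,"rz":0,"x":0,"y":0,"z":0,"jaw":-1}]'
python3 -c "
from h import *
st()"
python3 -m jog '[{"rx":0,"ry":0,"rz":-0.1,"x":0,"y":0,"z":0,"jaw":-1},{"rx":0,"ry":0,"rz":0,"x":0,"y":0,"z":0,"jaw":-1}]'
python3 -c "
from h import *
st()"
```

```text
clock: 12.68
tcp_pos: [0.5611, -0.2128, 0.1508]
orientation: [2.975, -1.002, 0.003]
contact_force: [-1.4, -2.7, 5.8]
grip_width: 0.0099
gripper_force: 101.0
t 12.68 tcp [ 0.5611 -0.2128  0.1508] yaw -0.6499 zax [ 9.0e-04 -2.7e-03 -1.0e+00] j7 -1.379 F [-1.4 -2.7  5.8] M [-0.74  0.55  0.81] w 0.0099 g 101.0
clock: 12.92
tcp_pos: [0.5611, -0.2128, 0.1507]
orientation: [2.966, -1.027, 0.003]
contact_force: [-2.7, -2.5, 4.7]
grip_width: 0.0101
gripper_force: 101.4
t 12.93 tcp [ 0.5611 -0.2128  0.1507] yaw -0.6668 zax [ 7.0e-04 -2.8e-03 -1.0e+00] j7 -1.393 F [-2.7 -2.5  4.7] M [-0.77  0.56  1.02] w 0.0101 g 101.4
```

The stop is firm: 0.2 N m per 0.017 rad, so first contact was at hand yaw about -0.59. Now backing off, measuring the slot's play as the key crosses it.

```bash
R='from h import *
st()'
python3 -m jog '[{"rx":0,"ry":0,"rz":0.3,"x":0,"y":0,"z":0,"jaw":-1},{"rx":0,"ry":0,"rz":0.3,"x":0,"y":0,"z":0,"jaw":-1},{"rx":0,"ry":0,"rz":0.3,"x":0,"y":0,"z":0,"jaw":-1}]' >/dev/null; python3 -c "$R"
python3 -m jog '[{"rx":0,"ry":0,"rz":0.2,"x":0,"y":0,"z":0,"jaw":-1},{"rx":0,"ry":0,"rz":0,"x":0,"y":0,"z":0,"jaw":-1}]'>/dev/null; python3 -c "$R"
python3 -m jog '[{"rx":0,"ry":0,"rz":0.2,"x":0,"y":0,"z":0,"jaw":-1},{"rx":0,"ry":0,"rz":0,"x":0,"y":0,"z":0,"jaw":-1}]'>/dev/null; python3 -c "$R"
python3 -m jog '[{"rx":0,"ry":0,"rz":0.2,"x":0,"y":0,"z":0,"jaw":-1},{"rx":0,"ry":0,"rz":0,"x":0,"y":0,"z":0,"jaw":-1}]'>/dev/null; python3 -c "$R"
python3 -m jog '[{"rx":0,"ry":0,"rz":0.2,"x":0,"y":0,"z":0,"jaw":-1},{"rx":0,"ry":0,"rz":0,"x":0,"y":0,"z":0,"jaw":-1}]'>/dev/null; python3 -c "$R"
python3 -m jog '[{"rx":0,"ry":0,"rz":0.2,"x":0,"y":0,"z":0,"jaw":-1},{"rx":0,"ry":0,"rz":0,"x":0,"y":0,"z":0,"jaw":-1}]'>/dev/null; python3 -c "$R"
```

```text
t 13.3 tcp [ 0.5613 -0.2126  0.1507] yaw -0.5107 zax [ 0.0018 -0.0017 -1.    ] j7 -1.266 F [-0.4 -1.2  5.9] M [-0.37  0.36  0.03] w 0.0099 g 100.5
t 13.55 tcp [ 0.5614 -0.2124  0.1507] yaw -0.4773 zax [ 0.0019 -0.0014 -1.    ] j7 -1.239 F [-1.1 -2.2  5.9] M [-0.48  0.28  0.  ] w 0.0099 g 100.6
t 13.8 tcp [ 0.5614 -0.2123  0.1507] yaw -0.4426 zax [ 0.002  -0.0013 -1.    ] j7 -1.211 F [-0.4 -1.6  5.9] M [-0.42  0.24  0.  ] w 0.0099 g 100.5
t 14.05 tcp [ 0.5614 -0.2125  0.1507] yaw -0.4078 zax [ 0.002  -0.0016 -1.    ] j7 -1.182 F [-0.6 -1.8  6.3] M [-0.56  0.21  0.01] w 0.0102 g 100.5
t 14.3 tcp [ 0.5614 -0.2126  0.1507] yaw -0.3732 zax [ 0.0021 -0.0018 -1.    ] j7 -1.154 F [-0.5 -1.6  5.7] M [-0.68  0.21  0.  ] w 0.0102 g 100.5
t 14.55 tcp [ 0.5614 -0.2127  0.1507] yaw -0.3384 zax [ 0.0022 -0.002  -1.    ] j7 -1.126 F [-0.6 -1.6  4.9] M [-0.72  0.19 -0.05] w 0.0099 g 100.5
```

```bash
R='from h import *
st()'
for i in 1; do python3 -m jog '[{"rx":0,"ry":0,"rz":0.1,"x":0,"y":0,"z":0,"jaw":-1},{"rx":0,"ry":0,"rz":0,"x":0,"y":0,"z":0,"jaw":-1}]'>/dev/null; python3 -c "$R"; done
python3 -m jog '[{"rx":0,"ry":0,"rz":0.1,"x":0,"y":0,"z":0,"jaw":-1},{"rx":0,"ry":0,"rz":0,"x":0,"y":0,"z":0,"jaw":-1}]'>/dev/null; python3 -c "$R"
python3 -m jog '[{"rx":0,"ry":0,"rz":0.2,"x":0,"y":0,"z":0,"jaw":-1},{"rx":0,"ry":0,"rz":0,"x":0,"y":0,"z":0,"jaw":-1}]'>/dev/null; python3 -c "$R"
python3 -m jog '[{"rx":0,"ry":0,"rz":0.2,"x":0,"y":0,"z":0,"jaw":-1},{"rx":0,"ry":0,"rz":0,"x":0,"y":0,"z":0,"jaw":-1}]'>/dev/null; python3 -c "$R"
```

```text
t 14.8 tcp [ 0.5615 -0.2127  0.1507] yaw -0.3212 zax [ 0.0022 -0.0019 -1.    ] j7 -1.112 F [-0.4 -2.   5.1] M [-0.69  0.18 -0.1 ] w 0.0099 g 100.5
t 15.05 tcp [ 0.5615 -0.2126  0.1507] yaw -0.3038 zax [ 0.0022 -0.0019 -1.    ] j7 -1.098 F [-0.8 -2.1  6. ] M [-0.69  0.19 -0.09] w 0.0096 g 100.5
t 15.3 tcp [ 0.5615 -0.2126  0.1507] yaw -0.2686 zax [ 0.0022 -0.0018 -1.    ] j7 -1.069 F [ 0.1 -2.2  5.8] M [-0.64  0.1  -0.09] w 0.0101 g 100.5
t 15.55 tcp [ 0.5616 -0.2125  0.1507] yaw -0.2337 zax [ 0.0023 -0.0017 -1.    ] j7 -1.041 F [-0.8 -2.5  5.8] M [-0.62  0.08 -0.03] w 0.0097 g 100.5
```

The adjuster picked up anticlockwise at hand yaw about -0.33, so a quarter turn back means hand yaw about 1.24. Turning there.

```bash
R='from h import *
st()'
python3 -m jog '[{"rx":0,"ry":0,"rz":0.5,"x":0,"y":0,"z":0,"jaw":-1},{"rx":0,"ry":0,"rz":0.5,"x":0,"y":0,"z":0,"jaw":-1},{"rx":0,"ry":0,"rz":0.5,"x":0,"y":0,"z":0,"jaw":-1},{"rx":0,"ry":0,"rz":0.5,"x":0,"y":0,"z":0,"jaw":-1},{"rx":0,"ry":0,"rz":0.5,"x":0,"y":0,"z":0,"jaw":-1},{"rx":0,"ry":0,"rz":0.5,"x":0,"y":0,"z":0,"jaw":-1},{"rx":0,"ry":0,"rz":0.5,"x":0,"y":0,"z":0,"jaw":-1},{"rx":0,"ry":0,"rz":0.5,"x":0,"y":0,"z":0,"jaw":-1}]'>/dev/null; python3 -c "$R"
python3 -m jog '[{"rx":0,"ry":0,"rz":0.5,"x":0,"y":0,"z":0,"jaw":-1},{"rx":0,"ry":0,"rz":0.5,"x":0,"y":0,"z":0,"jaw":-1},{"rx":0,"ry":0,"rz":0.5,"x":0,"y":0,"z":0,"jaw":-1},{"rx":0,"ry":0,"rz":0.5,"x":0,"y":0,"z":0,"jaw":-1},{"rx":0,"ry":0,"rz":0.5,"x":0,"y":0,"z":0,"jaw":-1},{"rx":0,"ry":0,"rz":0.5,"x":0,"y":0,"z":0,"jaw":-1},{"rx":0,"ry":0,"rz":0.5,"x":0,"y":0,"z":0,"jaw":-1},{"rx":0,"ry":0,"rz":0.4,"x":0,"y":0,"z":0,"jaw":-1}]'>/dev/null; python3 -c "$R"
```

```text
t 16.55 tcp [ 0.5618 -0.2115  0.1507] yaw 0.4673 zax [ 0.0022 -0.     -1.    ] j7 -0.465 F [ 0.1 -0.1  6.5] M [ 0.04  0.12 -0.11] w 0.0098 g 100.7
t 17.55 tcp [ 0.5614 -0.2105  0.1507] yaw 1.148 zax [ 0.001   0.0015 -1.    ] j7 0.107 F [-1.9  2.4  9. ] M [ 0.65  0.54 -0.16] w 0.01 g 100.9
```

```bash
python3 -m jog '[{"rx":0,"ry":0,"rz":0.2,"x":0,"y":0,"z":0,"jaw":-1},{"rx":0,"ry":0,"rz":0.2,"x":0,"y":0,"z":0,"jaw":-1},{"rx":0,"ry":0,"rz":0.1,"x":0,"y":0,"z":0,"jaw":-1},{"rx":0,"ry":0,"rz":0,"x":0,"y":0,"z":0,"jaw":-1},{"rx":0,"ry":0,"rz":0,"x":0,"y":0,"z":0,"jaw":-1}]'>/dev/null; python3 - <<'E'
from h import *
st();im=grab_frame("wrist")[:,:,::-1];s=grab_frame("scene")[:,:,::-1]
cv2.imwrite("pics/f.png",np.hstack([cv2.resize(im[180:400,170:390],(400,400)),cv2.resize(s[120:220,170:270],(400,400),interpolation=2)]))
E
```

```text
t 18.18 tcp [ 0.5613 -0.2104  0.1507] yaw 1.2329 zax [ 8.0e-04  1.7e-03 -1.0e+00] j7 0.18 F [-3.   2.2  9. ] M [ 0.7   0.66 -0.12] w 0.0103 g 101.0
```

View pics/f.png

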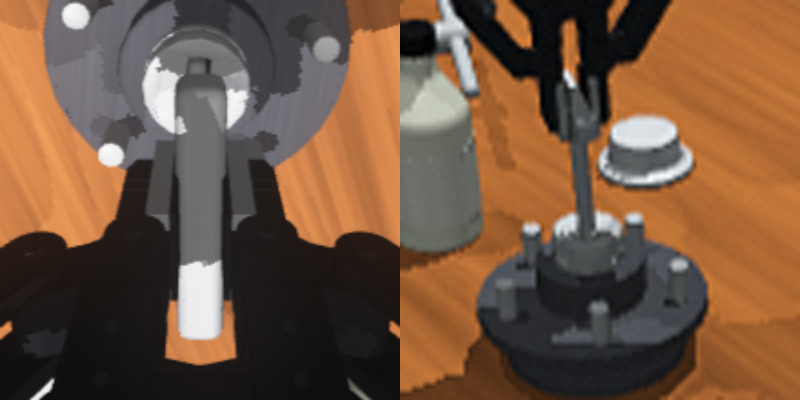

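The wrist crop shows the blade still in the slot and the bar straight in the jaws. The scene crop shows the key upright in the adjuster, with hand yaw 1.233 for a quarter turn back. Handing in.

```bash
python3 -c "
from bench import *
print(r.hand_in())"
```

```text
the job is handed in; nothing more can be done
None
```

I handed the job in at about 18 s: the adjuster was turned clockwise to its stop, then backed off about a quarter turn (roughly 1.56 rad by hand angle), with the key still gripped upright and its blade at the bottom of the slot; the hand-in gave no verdict.

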